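# Square a pull head into the corner stop

### The arm

A 7-joint arm with a two-finger parallel gripper is mounted at the origin on a cart in front of the work surface, level with it; the furniture and walls round the work are solid. World frame = base frame: x ahead of the robot, y to its left, z up, the work surface at z = 0. Lengths are in m, angles in rad, forces in N, time in s.
With the tool pointing down it reaches from about 0.35 to 0.9 m from the base axis. Payload 8.1 kg.
Tool frame: the origin (TCP) lies on the centre line of the jaws, within the pads' length; the fingertips stand 8 mm ahead of it and the grasp point (between the pads) lies 11 mm behind it; z points along the fingers, y is the line along which they close (so a half turn about z gives the same grasp; the last joint's range is limited). The gripper opens to 85 mm and grips with 20 to 120 N. Pads are 22 mm wide; open, the fingers measure 114 mm over their backs; the gripper's body (76 mm by 85 mm) begins 54 mm behind the grasp point. The pads swing forward as they close: fully open they stand 13 mm farther back than shut.
Start: joints at [-1.442, 0.434, 0.025, 1.573, -0.012, 1.134, -0.075], TCP at [0.144, 0.608, 0.239] pointing down, gripper open.
Joint ranges: [-2.62, 2.62], [-0.44, 2.09], [-1.27, 1.32], [0.08, 2.57], [-1.32, 4.46], [0.12, 2], [-2.74, 2.74]. Speed limits (rad/s): [2.22, 2.22, 3.01, 3.01, 3.14, 3.14, 3.14].

### API

Orientations are given as a unit quaternion [x, y, z, w].
In Python, from rig import arm, viewer, order gives the robot as it stands.
- The arm moves only by the tool send_rows, never from a script. Its argument "deltas" is a list of rows, each an object with "fingers": the opening, from -1 (shut) to 1 (fully open); "offset": the shift along the world's x, y, z scaled (see below), a list of three; "twist": the turn, a rotation vector about the world's x, y, z scaled (see below), a list of three. A call has exactly 5 rows; each row shifts and turns the commanded pose from where the row before left it; what a row does not reach is not made up. The controller multiplies each number of a shift by 150 mm and each number of a turn by 0.08 rad. A row lasts 1/12 s, in which the tool goes at most 41.7 mm and 7.16 degrees, less where a joint would pass 70% of its speed; a pose out of reach is approached as far as the arm can. A call with a number of a shift or a turn outside -1 to 1 is refused whole. A call with a gripper value outside its range is refused whole. The fingers move at their own pace and stop on an object; "force" is the grip in N (left out, the last holds). Time passes only in rows, so rows that do not move let the fingers close, or fill a call up. It gives the time, the measured TCP pose, the force, the opening and the grip force at its end, in the units of the state.
- arm.sense(): the state, without advancing time (a new reading comes with each control period).
- viewer.grab_frame(name): name is "scene" or "top" or "wrist"; returns a dict with "img" (420x560x3 uint8, red, green, blue), "z_map" (420x560 float32, m along the optical axis (not along the pixel's ray), 0 where there is no reading), "K" (3x3 intrinsics, pixels), "k1" (the pictures are not rectified: a ray, as slopes to the right and down, at radius r is drawn at 1 + k1 r^2 times it, then the intrinsics apply), "R" (3x3) and "t" (3): a world point X has camera coordinates R X + t; the wrist camera has in their place "T_tool_cam" (4x4, takes a point from camera to tool coordinates, whose origin is the TCP and whose axes are the flange's). Camera axes: x right, y down, z forward; pixel columns grow to the right and rows downward; lengths in m; the calibration is good to about 2 mm. A picture is of the moment at which its call begins: read the wrist's pose just before it.
- order.finish_job(): hands the job in; it is judged then, once.
The state is a dict: "clock": time; "qpos": joint angles; "joint_velocities": joint speeds; "tau": joint torques, N m; "tool_pos": TCP position; "tcp_rot": TCP orientation; "contact_force": force on the tool from outside, world axes, zero at the start; "wrist_torque": the same for the moment, N m; "gripper_width": finger opening in m; "finger_force": force on a finger pad.
Only numpy, scipy, OpenCV 4.12 (cv2) and the standard library are available. Lean on these libraries where they do the work, as an engineer would, in place of code of your own. Each camera call takes 0.05 s, during which the arm holds its last target. There are 200 camera calls.

### The job

Push the clean pull head (the square steel plate with its stud pointing up) along the worktop into the corner of the L-shaped aluminium stop, until two of its plate's sides sit flush against the two bars. Only push it with the fingers: it must not be lifted off the worktop or tipped. Leave the used pull head, the mortar cube and the resin tub where they stand.

Things in the scene. Friction and masses are not known exactly. Their poses are not given: they have to be found in the camera images.
- corner_stop: L-shaped stop, two aluminium bars 18 mm high, 14 mm thick, small dark screw heads 2.5 mm above; fixed to the worktop. Origin: inner corner at worktop height, z up. Long bar: inner face is the plane x = 0, runs 280 mm from the corner along -y, bar on the far side (+x). Short bar: inner face y = 0, runs 120 mm along -x, bar on the +y (left) side. The head belongs in the quarter x < 0, y < 0.
- clean_head: clean pull head, loose, 0.16 to 0.33 kg: flat steel plate 50 x 50 x 10 mm with an upright 20 mm stud in its middle, 42 mm high in all. Origin: centre of its underside; z up, x and y square to its sides. Flush in the corner it is at x = y = -25 mm of corner_stop. Starts in that quarter clear of the bars, turned up to 0.35 rad from them.
- used_head: used pull head, loose bystander: 50 mm square plate on edge with rough torn concrete on one face, lying on its stud, 57 x 50 x 50 mm high. Origin: centre of its underside. Beside the clean head, about as far from the long bar, over 55 mm free between it and that bar; either head may be the one nearer the short bar.
- mortar_cube: a grey mortar cube of 40 mm, loose bystander, beyond the short bar. Origin: centre of its underside.
- tub: a white tub of resin with a red screw lid, 68 mm in diameter, 70 mm high, loose bystander, beyond the long bar. Origin: centre of its underside.
Not all that is in view belongs to the job. Leave any blue look-alike of the clean_head alone.

How it is judged:
At the end, for the whole second after the job is handed in: The clean head lies flat and at rest on the worktop in the corner: its centre within 2.5 mm of the flush position from each bar, its sides within 0.05 rad of the bars' directions; used head, mortar cube and tub each within 15 mm of where they stood (x of clean_head in the frame of corner_stop between -0.0275 and -0.022 m and y of clean_head in the frame of corner_stop between -0.0275 and -0.022 m and (angle between the x axis of clean_head and the x axis of corner_stop, either way round below 0.05 rad or angle between the x axis of clean_head and the y axis of corner_stop, either way round below 0.05 rad) and angle between clean_head's own z axis and vertical below 0.05 rad and height (world z) of clean_head below 0.003 m and linear speed of clean_head below 0.01 m/s and distance of each of used_head, mortar_cube, tub from where it was at the start of the episode below 0.015 m); the robot touches nothing.
It fails at once if the clean head is lifted off the worktop (6 mm or more) (height (world z) of clean_head above 0.006 m).
It fails at once if the clean head is tipped (more than 0.15 rad) (angle between clean_head's own z axis and vertical above 0.15 rad).
It fails at once if the used head, the mortar cube or the tub is displaced by more than 15 mm (distance of any of used_head, mortar_cube, tub from where it was at the start of the episode above 0.015 m).
It also fails if it takes over 48 s, if anything falls off the work surface, if the arm or the gripper's body presses on something with over 40 N, if the wrist force passes 120 N, or if a joint passes its speed limit or range.

## Working session

There is one attempt and no reset: what is moved stays moved. The work goes in short steps, Python scripts to look and compute and a tool call to move; the robot and the scene stay as the last step left them, time stands still between calls to the robot, and variables do not carry over. Pictures are saved under pics/ and viewed, at most 10 in all, crops included, and the job is handed in when it is done.

Besides the shell and the picture viewer there is one more tool, called as a command line: name --argument value ..., lists and objects as JSON in quotes. send_rows: Moves the arm, as the interface text tells. Shifts and turns lie within -1 to 1; 1 stands for 150 mm of shift or 0.08 rad of turn. Its arguments: {"type":"object","properties":{"deltas":{"type":"array","items":{"type":"object","properties":{"fingers":{"type":"number"},"offset":{"type":"array","items":{"type":"number","minimum":-1,"maximum":1}},"twist":{"type":"array","items":{"type":"number","minimum":-1,"maximum":1}}}}},"force":{"type":"number"}},"required":["deltas"]}

```bash
mkdir -p pics
cat > h.py <<'E'
import numpy as np, cv2
from rig import arm, viewer, order
def save(n,img): cv2.imwrite('pics/'+n, img[:,:,::-1])
def cloud(f):
    K=f['K'];h,w=f['z_map'].shape
    u,v=np.meshgrid(np.arange(w),np.arange(h))
    p=np.stack([u,v],-1).reshape(-1,1,2).astype(float)
    n=cv2.undistortPoints(p,K,np.array([f['k1'],0,0,0.])).reshape(h,w,2)
    z=f['z_map']
    return np.dstack([n*z[...,None],z])@f['R']+(-f['R'].T@f['t'])
def rays(f,px):
    n=cv2.undistortPoints(np.array(px,float).reshape(-1,1,2),f['K'],np.array([f['k1'],0,0,0.])).reshape(-1,2)
    return np.c_[n,np.ones(len(n))]@f['R'], -f['R'].T@f['t']
def onplane(f,px,z):
    d,c=rays(f,px); return c+d*((z-c[2])/d[:,2])[:,None]
E
python3 - <<'E'
from h import *
s=arm.sense();print(s)
for n in('scene','top'):
    f=viewer.grab_frame(n);save(n+'0.png',f['img']);np.save(n+'0.npy',f,allow_pickle=True);print(n,f['K'].tolist(),f['k1'],f['t'],-f['R'].T@f['t'])
E
```

```text
{'clock': 0.0, 'qpos': array([-1.44158575,  0.43522182,  0.02495481,  1.57413755, -0.01157949,
        1.13394536, -0.07509637]), 'joint_velocities': array([-0.00061953,  0.00072202, -0.0010335 , -0.00038813, -0.00011973,
       -0.00042307,  0.00059271]), 'tau': array([ 1.03605202e-03, -6.70478582e+01,  1.02539487e+00, -3.16204154e+01,
        1.55739620e-02,  1.26636273e-02, -7.21620097e-06]), 'tool_pos': array([0.14352451, 0.60778768, 0.2385108 ]), 'tcp_rot': array([ 1.15666493e-01,  9.93287797e-01, -7.83629570e-04, -1.39826017e-05]), 'contact_force': array([ 0.14699032, -0.45476408, -0.51179855]), 'wrist_torque': array([ 0.02997168,  0.00295281, -0.04100322]), 'finger_force': 0.0, 'gripper_width': 0.08514020008188683}
scene [[485.338990038826, 0.0, 283.5597048619809], [0.0, 485.338990038826, 206.17500431422573], [0.0, 0.0, 1.0]] -0.002966979601373013 [0.59632751 0.09998856 0.81092432] [0.24381853 0.79884149 0.57062006]
top [[507.84653876359033, 0.0, 274.7845805686167], [0.0, 507.84653876359033, 212.7172930981283], [0.0, 0.0, 1.0]] 0.03266406961686054 [0.24005176 0.55309666 0.84410169] [0.51349772 0.23353615 0.87053396]
```

View pics/top0.png

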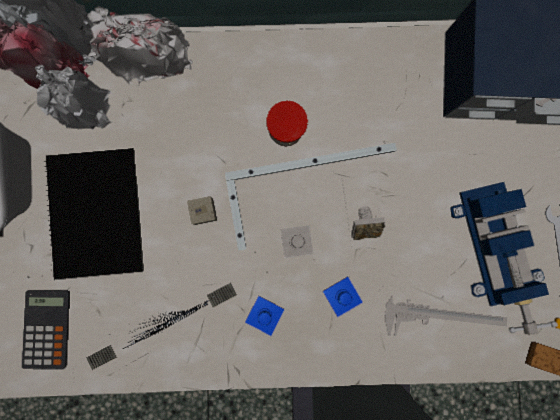

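View pics/scene0.png

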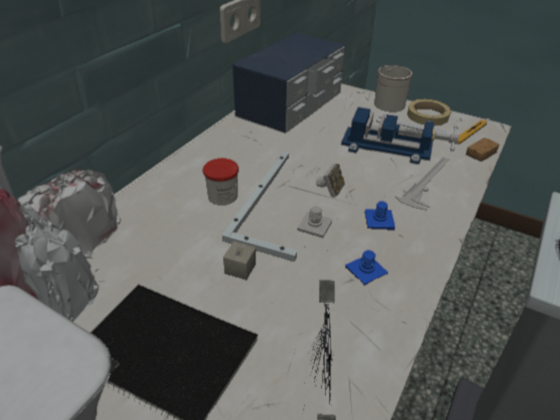

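The top view shows the corner stop's inner corner near (237,180). The grey plate with a stud at (297,241) is the clean head candidate. The used head is at (367,223), the cube at (202,210) and the tub at (287,121). The blue look-alikes at (265,316) and (342,297) are excluded by colour. The scene view has the clean head at (315,222), stud up. I'll measure it and confirm in a crop.

```bash
cat > meas.py <<'E'
from h import *
def head(f,guess,z=0.010):
    """plate mask from the depth map -> min-area rect of the points at plate height"""
    P=cloud(f); near=np.hypot(P[...,0]-guess[0],P[...,1]-guess[1])<0.045
    m=near&(P[...,2]>0.0055)&(P[...,2]<0.016); s=near&(P[...,2]>0.03)&(P[...,2]<.05)
    q=P[m][:,:2].astype(np.float32); r=cv2.minAreaRect(q*1000)
    return r, (P[s].mean(0) if s.any() else None), m.sum()
E
python3 - <<'E'
from meas import *
f=np.load('top0.npy',allow_pickle=True).item()
P=cloud(f)
print('noise',P[300:310,180:200,2].std(),P[300:310,180:200,2].mean())
g=onplane(f,[[297,241]],.042)[0];print('stud ray',g)
r,s,n=head(f,g);print(r,s,n)
m=(P[...,2]>.012)&(P[...,2]<.024)
m[:130]=0;m[255:]=0;m[:,:215]=0;m[:,400:]=0
m2=m.copy();m2[185:,255:]=0
for name,reg in(('long',(slice(140,182),slice(250,390))),('short',(slice(185,245),slice(225,250)))):
    k=np.zeros_like(m);k[reg]=m[reg];q=P[k]
    print(name,cv2.minAreaRect((q[:,:2]*1000).astype(np.float32)),k.sum(),q[:,2].mean())
for name,px,z in(('used',(367,223),.05),('cube',(202,210),.04),('tub',(287,121),.07)):print(name,onplane(f,[px],z)[0],P[px[1],px[0]])
c=f['img'][130:270,190:410];save('crop.png',cv2.resize(c,None,fx=3.6,fy=3.6,interpolation=cv2.INTER_CUBIC))
E
```

```text
noise 0.0015025902820173791 0.0028807057851243465
stud ray [0.51103163 0.18966314 0.042     ]
((505.8035888671875, 189.84231567382812), (71.21428680419922, 86.90203094482422), 1.9436486959457397) [0.51124158 0.18939339 0.0408534 ] 738
long ((666.702880859375, 148.4047393798828), (52.59727096557617, 241.5540313720703), 8.393264770507812) 1231 0.017815133743105983
short ((558.2747802734375, 290.30810546875), (102.87960052490234, 14.1974515914917), 8.486102104187012) 509 0.01795760458999149
used [0.53689931 0.07599566 0.05      ] [0.5369696  0.07552244 0.04753531]
cube [0.56609694 0.34333955 0.04      ] [0.56616385 0.34347922 0.03894356]
tub [0.70238159 0.20117651 0.07      ] [0.70230498 0.20118963 0.07032471]
```

View pics/crop.png

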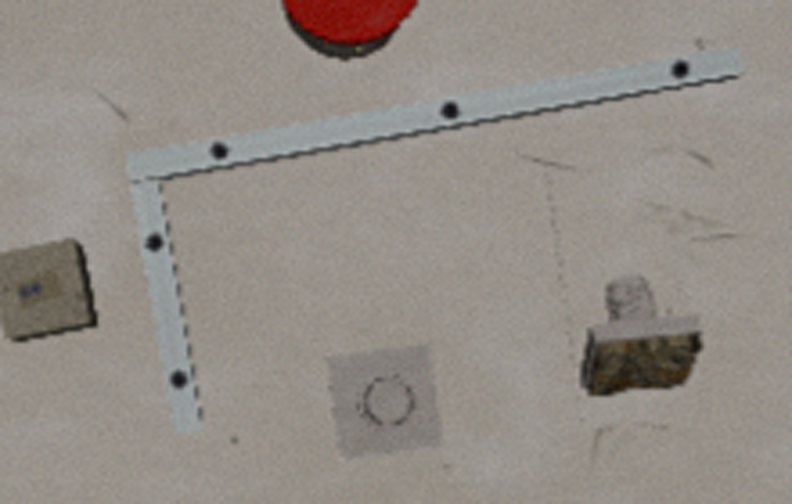

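The crop confirms a flat grey plate with an upright round stud: plate corners near (327,357), (428,345), (441,443), (344,459), stud at (388,401). The used head lies on its stud at right. Inner edges of the bars' tops run (160,180)-(740,76) and (160,180)-(200,420).

Run:
```python
from h import *
f=np.load('top0.npy',allow_pickle=True).item()
px=lambda c:(np.array(c)+.5)/3.6-.5+[190,130]
W=onplane(f,px([[327,357],[428,345],[441,443],[344,459]]),.010)[:,:2]
print('plate',W.round(4).tolist(),W.mean(0),[np.linalg.norm(W[i]-W[i-1]).round(4) for i in range(4)])
e=W[1]-W[0];print('ang sides',[np.degrees(np.arctan2(*(W[(i+1)%4]-W[i])[::-1])) for i in range(4)])
# bar: light-blue-ish mask edges, sub-pixel fit of inner edge by rows of brightness/colour
im=cv2.GaussianBlur(f['img'],(3,3),0).astype(int)
bl=im[...,2]-im[...,0]
m=(bl>-2).astype(np.uint8); 
L=[];S=[]
for u in range(245,390):
    v=np.where(m[140:185,u])[0]
    if len(v): L.append((u,140+v.max()+.5))
for v in range(188,240):
    u=np.where(m[v,222:255])[0]
    if len(u): S.append((222+u.max()+.5,v))
def line(p):
    p=onplane(f,p,.018)[:,:2].astype(np.float32)
    return cv2.fitLine(p,cv2.DIST_HUBER,0,.001,.001).ravel()
l,s=line(L),line(S);print('long',l,len(L),'short',s,len(S))
A=np.c_[l[:2],-s[:2]];t=np.linalg.solve(A,s[2:]-l[2:]);print('corner',l[2:]+t[0]*l[:2])
print('manual',onplane(f,px([[160,180],[740,76],[200,420]]),.018))
```

```text
plate [[0.5324, 0.2153], [0.5366, 0.1676], [0.4905, 0.163], [0.4843, 0.2088]] [0.51094961 0.18867198] [np.float64(0.0485), np.float64(0.0479), np.float64(0.0464), np.float64(0.0462)]
ang sides [np.float64(-84.85622360263628), np.float64(-174.30111964549366), np.float64(97.681583486449), np.float64(7.786265770552408)]
long [ 0.1467753  -0.98916984  0.6388885   0.15053299] 145 short [0.98881876 0.14912207 0.559863   0.2831662 ] 52
corner [0.61790913 0.29192007]
manual [[0.61722238 0.29123212 0.018     ]
 [0.65871094 0.01755111 0.018     ]
 [0.504593   0.27539291 0.018     ]]
```

Clean head: centre (0.511,0.189), about 2° off the bars. Corner at about (0.6175,0.2915), stop turned 8.5°. I'll move behind the head on its −x side with the fingers shut.

send_rows --deltas '[{"fingers": -1, "offset": [0.135, -0.191, 0], "twist": [0, 0, 0.32]}, {"fingers": -1, "offset": [0.135, -0.191, 0], "twist": [0, 0, 0.32]}, {"fingers": -1, "offset": [0.135, -0.191, 0], "twist": [0, 0, 0.32]}, {"fingers": -1, "offset": [0.135, -0.191, 0], "twist": [0, 0, 0.32]}, {"fingers": -1, "offset": [0.135, -0.191, 0], "twist": [0, 0, 0.32]}]' --force 40

```text
clock: 0.52
tool_pos: [0.2455, 0.4633, 0.2389]
tcp_rot: [0.051, 0.999, -0.0, -0.0]
contact_force: [0.4, -1.1, 0.6]
gripper_width: 0.0254
finger_force: 0.0
```

send_rows --deltas '[{"fingers": -1, "offset": [0.135, -0.191, 0], "twist": [0, 0, 0.32]}, {"fingers": -1, "offset": [0.135, -0.191, 0], "twist": [0, 0, 0.32]}, {"fingers": -1, "offset": [0.135, -0.191, 0], "twist": [0, 0, 0.32]}, {"fingers": -1, "offset": [0.135, -0.191, 0], "twist": [0, 0, 0.32]}, {"fingers": -1, "offset": [0.135, -0.191, 0], "twist": [0, 0, 0.32]}]'

```text
clock: 0.93
tool_pos: [0.3466, 0.3201, 0.2392]
tcp_rot: [-0.013, 1.0, -0.0, -0.0]
contact_force: [1.2, -0.5, 0.9]
gripper_width: 0.0002
finger_force: 0.0
```

send_rows --deltas '[{"fingers": -1, "offset": [0.135, -0.191, 0], "twist": [0, 0, 0.32]}, {"fingers": -1, "offset": [0.135, -0.191, 0], "twist": [0, 0, 0.32]}, {"fingers": -1, "offset": [0.135, -0.191, 0], "twist": [0, 0, 0.32]}, {"fingers": -1, "offset": [0.135, -0.191, 0], "twist": [0, 0, 0.32]}, {"fingers": -1, "offset": [0, 0, 0], "twist": [0, 0, 0.32]}]'

```text
clock: 1.35
tool_pos: [0.4306, 0.2006, 0.2394]
tcp_rot: [-0.072, 0.997, -0.001, 0.001]
contact_force: [-0.6, 0.7, -0.5]
gripper_width: -0.0002
finger_force: 0.0
```

```bash
cat >> h.py <<'E'
from scipy.spatial.transform import Rotation as Ro
def wrist():
    s=arm.sense();f=viewer.grab_frame('wrist')
    T=np.eye(4);T[:3,:3]=Ro.from_quat(s['tcp_rot']).as_matrix();T[:3,3]=s['tool_pos']
    M=np.linalg.inv(T@f['T_tool_cam']);f['R']=M[:3,:3];f['t']=M[:3,3];return s,f
E
python3 - <<'E'
from h import *
s,f=wrist();print(s['tool_pos'],s['contact_force']);save('w1.png',f['img']);np.save('w1.npy',f,allow_pickle=True)
E
```

```text
[0.43063224 0.20059937 0.23936969] [-0.58405192  0.69109499 -0.47764629]
```

View pics/w1.png

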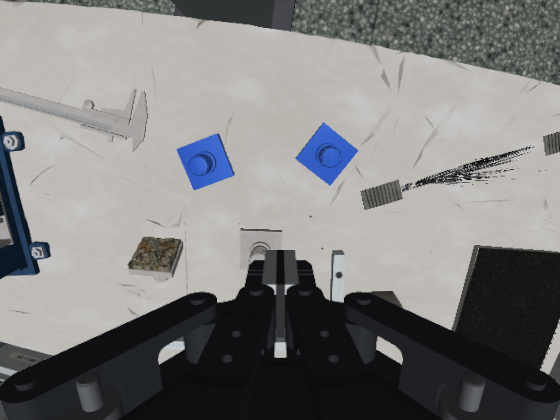

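The wrist view shows the near plate edge running from (241,230) to (282,230), parallel to the tool. The stud is at (260,248), the blue heads at (205,162) and (327,154), and the used head at (156,256).

Run:
```python
from h import *
f=np.load('w1.npy',allow_pickle=True).item()
p=onplane(f,[[241,230],[282,230]],.010);print(p,np.linalg.norm(p[0]-p[1]))
print('blue plates',onplane(f,[[219,133],[234,177],[323,123],[358,153],[326,185],[296,157]],.010)[:,:2])
print('short bar end',onplane(f,[[332,250],[343,250]],.018))
```

```text
[[0.48965054 0.16320692 0.01      ]
 [0.48272334 0.21050353 0.01      ]] 0.0478012035210445
blue plates [[0.38331672 0.12684402]
 [0.42892554 0.14838277]
 [0.35683545 0.23663212]
 [0.38268037 0.28038716]
 [0.42304774 0.25173294]
 [0.39708768 0.21350971]]
short bar end [[0.49594475 0.27107736 0.018     ]
 [0.49413203 0.28377906 0.018     ]]
```

send_rows --deltas '[{"fingers": -1, "offset": [0.022, -0.026, -0.25], "twist": [0, 0, 0]}, {"fingers": -1, "offset": [0.022, -0.026, -0.25], "twist": [0, 0, 0]}, {"fingers": -1, "offset": [0.022, -0.026, -0.25], "twist": [0, 0, 0]}, {"fingers": -1, "offset": [0.022, -0.026, -0.25], "twist": [0, 0, 0]}, {"fingers": -1, "offset": [0.022, -0.026, -0.2], "twist": [0, 0, 0]}]'

```text
clock: 1.82
tool_pos: [0.4423, 0.1881, 0.0569]
tcp_rot: [-0.076, 0.997, -0.0, -0.001]
contact_force: [0.9, 0.5, -1.0]
gripper_width: 0.0002
finger_force: 0.0
```

send_rows --deltas '[{"fingers": -1, "offset": [0, 0, -0.06], "twist": [0, 0, 0]}, {"fingers": -1, "offset": [0, 0, -0.06], "twist": [0, 0, 0]}, {"fingers": -1, "offset": [0, 0, -0.06], "twist": [0, 0, 0]}, {"fingers": -1, "offset": [0, 0, -0.06], "twist": [0, 0, 0]}, {"fingers": -1, "offset": [0, 0, 0], "twist": [0, 0, 0]}]'

```text
clock: 2.23
tool_pos: [0.4434, 0.1883, 0.023]
tcp_rot: [-0.076, 0.997, 0.0, -0.0]
contact_force: [-0.0, -0.2, 1.0]
gripper_width: 0.0001
finger_force: 0.0
```

send_rows --deltas '[{"fingers": -1, "offset": [0.007, -0.05, -0.03], "twist": [0, 0, 0]}, {"fingers": -1, "offset": [0, 0, -0.02], "twist": [0, 0, 0]}, {"fingers": -1, "offset": [0, 0, -0.02], "twist": [0, 0, 0]}, {"fingers": -1, "offset": [0, 0, 0], "twist": [0, 0, 0]}, {"fingers": -1, "offset": [0, 0, 0], "twist": [0, 0, 0]}]'

```text
clock: 2.65
tool_pos: [0.4448, 0.1802, 0.013]
tcp_rot: [-0.076, 0.997, 0.0, 0.0]
contact_force: [0.1, 0.4, 0.9]
gripper_width: 0.0001
finger_force: 0.0
```

Run:
```python
from h import *
s,f=wrist();print(s['tool_pos'],s['contact_force']);save('w2.png',f['img'])
```

```text
[0.44475975 0.18021546 0.01295699] [0.07710649 0.40943052 0.90466478]
```

View pics/w2.png

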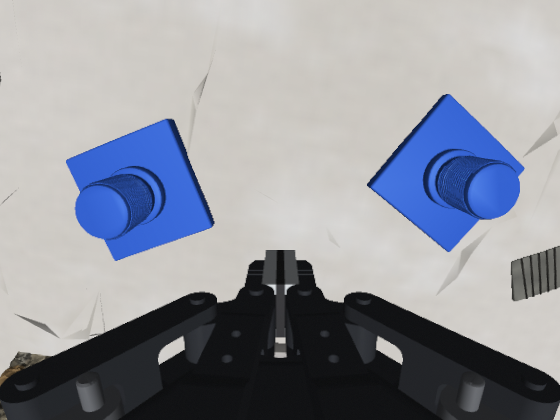

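send_rows --deltas '[{"fingers": -1, "offset": [0.066, 0.01, 0], "twist": [0, 0, 0]}, {"fingers": -1, "offset": [0.066, 0.01, 0], "twist": [0, 0, 0]}, {"fingers": -1, "offset": [0.05, 0.0075, 0], "twist": [0, 0, 0]}, {"fingers": -1, "offset": [0.05, 0.0075, 0], "twist": [0, 0, 0]}, {"fingers": -1, "offset": [0.05, 0.0075, 0], "twist": [0, 0, 0]}]'

```text
clock: 3.12
tool_pos: [0.4868, 0.1864, 0.0126]
tcp_rot: [-0.076, 0.997, -0.0, -0.001]
contact_force: [-5.6, -0.4, 3.6]
gripper_width: 0.0001
finger_force: 2.6
```

send_rows --deltas '[{"fingers": -1, "offset": [0.05, 0.0075, 0], "twist": [0, 0, 0]}, {"fingers": -1, "offset": [0.05, 0.0075, 0], "twist": [0, 0, 0]}, {"fingers": -1, "offset": [0.05, 0.0075, 0], "twist": [0, 0, 0]}, {"fingers": -1, "offset": [0.05, 0.0075, 0], "twist": [0, 0, 0]}, {"fingers": -1, "offset": [0.05, 0.0075, 0], "twist": [0, 0, 0]}]'

```text
clock: 3.53
tool_pos: [0.5252, 0.1922, 0.0127]
tcp_rot: [-0.076, 0.997, -0.0, -0.0]
contact_force: [-2.0, -0.5, 0.0]
gripper_width: -0.0001
finger_force: 1.0
```

send_rows --deltas '[{"fingers": -1, "offset": [0.05, 0.0075, 0], "twist": [0, 0, 0]}, {"fingers": -1, "offset": [0.05, 0.0075, 0], "twist": [0, 0, 0]}, {"fingers": -1, "offset": [0.04, 0.006, 0], "twist": [0, 0, 0]}, {"fingers": -1, "offset": [0.04, 0.006, 0], "twist": [0, 0, 0]}, {"fingers": -1, "offset": [0, 0, 0], "twist": [0, 0, 0]}]'

```text
clock: 3.95
tool_pos: [0.5532, 0.1965, 0.0129]
tcp_rot: [-0.076, 0.997, 0.0, 0.001]
contact_force: [-0.5, -0.1, -0.4]
gripper_width: -0.0002
finger_force: 0.0
```

Run:
```python
from h import *
f=viewer.grab_frame('top');np.save('top1.npy',f,allow_pickle=True)
c=f['img'][130:270,190:410];save('crop1.png',cv2.resize(c,None,fx=3.6,fy=3.6,interpolation=cv2.INTER_CUBIC))
```

```text
(no output)
```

View pics/crop1.png

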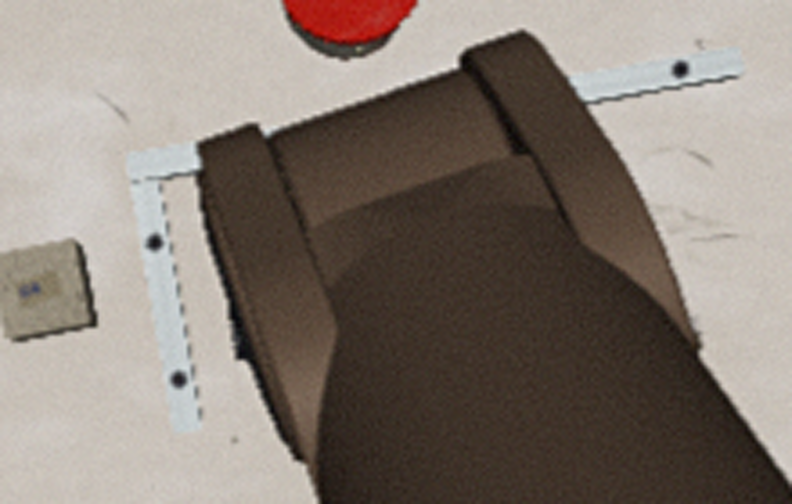

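The arm hides the head from above, so I'll push on slowly and watch the force. About 16 mm should remain.

send_rows --deltas '[{"fingers": -1, "offset": [0.018, 0.0027, 0], "twist": [0, 0, 0]}, {"fingers": -1, "offset": [0.018, 0.0027, 0], "twist": [0, 0, 0]}, {"fingers": -1, "offset": [0.018, 0.0027, 0], "twist": [0, 0, 0]}, {"fingers": -1, "offset": [0.015, 0.0022, 0], "twist": [0, 0, 0]}, {"fingers": -1, "offset": [0.015, 0.0022, 0], "twist": [0, 0, 0]}]'

```text
clock: 4.42
tool_pos: [0.564, 0.1981, 0.0128]
tcp_rot: [-0.076, 0.997, -0.0, -0.0]
contact_force: [-3.0, -0.7, 1.5]
gripper_width: -0.0001
finger_force: 1.5
```

send_rows --deltas '[{"fingers": -1, "offset": [0.007, 0.001, 0], "twist": [0, 0, 0]}, {"fingers": -1, "offset": [0.007, 0.001, 0], "twist": [0, 0, 0]}, {"fingers": -1, "offset": [0.007, 0.001, 0], "twist": [0, 0, 0]}, {"fingers": -1, "offset": [0.007, 0.001, 0], "twist": [0, 0, 0]}, {"fingers": -1, "offset": [0, 0, 0], "twist": [0, 0, 0]}]'

```text
clock: 4.83
tool_pos: [0.5685, 0.1988, 0.0128]
tcp_rot: [-0.076, 0.997, 0.0, 0.0]
contact_force: [-3.2, -1.5, 0.6]
gripper_width: 0.0
finger_force: 1.3
```

Run:
```python
from h import *
f=viewer.grab_frame('scene');np.save('sc1.npy',f,allow_pickle=True)
c=f['img'][140:280,200:380];save('sc1.png',cv2.resize(c,None,fx=4.2,fy=4.2,interpolation=cv2.INTER_CUBIC))
```

```text
(no output)
```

View pics/sc1.png

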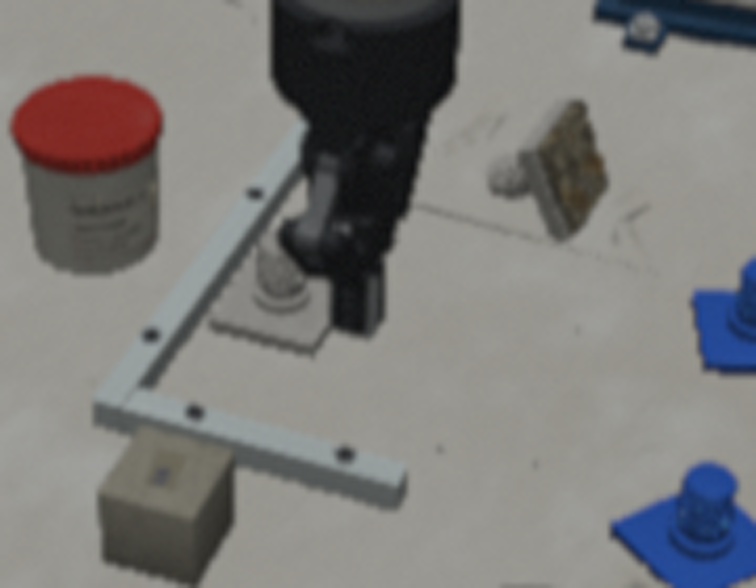

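The scene crop shows the head flat and square, its left plate corner at (210,325) just short of the long bar. I'll creep on until the force rises.

send_rows --deltas '[{"fingers": -1, "offset": [0.004, 0.0006, 0], "twist": [0, 0, 0]}, {"fingers": -1, "offset": [0.004, 0.0006, 0], "twist": [0, 0, 0]}, {"fingers": -1, "offset": [0.004, 0.0006, 0], "twist": [0, 0, 0]}, {"fingers": -1, "offset": [0.004, 0.0006, 0], "twist": [0, 0, 0]}, {"fingers": -1, "offset": [0, 0, 0], "twist": [0, 0, 0]}]'

```text
clock: 5.3
tool_pos: [0.5709, 0.1991, 0.0128]
tcp_rot: [-0.076, 0.997, 0.0, 0.0]
contact_force: [-2.5, 0.3, 0.6]
gripper_width: 0.0001
finger_force: 1.2
```

send_rows --deltas '[{"fingers": -1, "offset": [0.004, 0.0006, 0], "twist": [0, 0, 0]}, {"fingers": -1, "offset": [0.004, 0.0006, 0], "twist": [0, 0, 0]}, {"fingers": -1, "offset": [0.004, 0.0006, 0], "twist": [0, 0, 0]}, {"fingers": -1, "offset": [0.004, 0.0006, 0], "twist": [0, 0, 0]}, {"fingers": -1, "offset": [0, 0, 0], "twist": [0, 0, 0]}]'

```text
clock: 5.72
tool_pos: [0.573, 0.1994, 0.0128]
tcp_rot: [-0.076, 0.997, -0.0, -0.0]
contact_force: [-3.5, -1.0, 0.9]
gripper_width: 0.0004
finger_force: 1.8
```

send_rows --deltas '[{"fingers": -1, "offset": [0.004, 0.0006, 0], "twist": [0, 0, 0]}, {"fingers": -1, "offset": [0.004, 0.0006, 0], "twist": [0, 0, 0]}, {"fingers": -1, "offset": [0.004, 0.0006, 0], "twist": [0, 0, 0]}, {"fingers": -1, "offset": [0.004, 0.0006, 0], "twist": [0, 0, 0]}, {"fingers": -1, "offset": [0, 0, 0], "twist": [0, 0, 0]}]'

```text
clock: 6.13
tool_pos: [0.5732, 0.1994, 0.0126]
tcp_rot: [-0.076, 0.997, -0.0, -0.002]
contact_force: [-10.9, -0.8, 8.6]
gripper_width: -0.0001
finger_force: 5.5
```

send_rows --deltas '[{"fingers": -1, "offset": [0.004, 0.0006, 0], "twist": [0, 0, 0]}, {"fingers": -1, "offset": [0.004, 0.0006, 0], "twist": [0, 0, 0]}, {"fingers": -1, "offset": [0, 0, 0], "twist": [0, 0, 0]}, {"fingers": -1, "offset": [0, 0, 0], "twist": [0, 0, 0]}, {"fingers": -1, "offset": [0, 0, 0], "twist": [0, 0, 0]}]'

```text
clock: 6.55
tool_pos: [0.5733, 0.1994, 0.0126]
tcp_rot: [-0.076, 0.997, -0.0, -0.003]
contact_force: [-15.4, -3.3, 11.5]
gripper_width: -0.0002
finger_force: 7.3
```

Flush on the long bar: force is 15 N with no further travel. Next I'll back off, lift, turn 90° and go to the head's −y side.

send_rows --deltas '[{"fingers": -1, "offset": [-0.06, -0.009, 0], "twist": [0, 0, 0]}, {"fingers": -1, "offset": [-0.06, -0.009, 0], "twist": [0, 0, 0]}, {"fingers": -1, "offset": [0, 0, 0.2], "twist": [0, 0, 0]}, {"fingers": -1, "offset": [0, 0, 0.25], "twist": [0, 0, 0]}, {"fingers": -1, "offset": [0, 0, 0.25], "twist": [0, 0, 0]}]'

```text
clock: 6.97
tool_pos: [0.5582, 0.197, 0.1185]
tcp_rot: [-0.076, 0.997, -0.0, -0.0]
contact_force: [0.7, 1.0, 0.3]
gripper_width: -0.0002
finger_force: 0.0
```

send_rows --deltas '[{"fingers": -1, "offset": [0.02, -0.019, 0], "twist": [0, 0, 0.98]}, {"fingers": -1, "offset": [0.02, -0.019, 0], "twist": [0, 0, 0.98]}, {"fingers": -1, "offset": [0.02, -0.019, 0], "twist": [0, 0, 0.98]}, {"fingers": -1, "offset": [0.02, -0.019, 0], "twist": [0, 0, 0.98]}, {"fingers": -1, "offset": [0.02, -0.019, 0], "twist": [0, 0, 0.98]}]'

```text
clock: 7.38
tool_pos: [0.5743, 0.183, 0.1182]
tcp_rot: [-0.271, 0.963, 0.0, 0.001]
contact_force: [0.5, -0.5, -0.6]
gripper_width: 0.0004
finger_force: 0.0
```

send_rows --deltas '[{"fingers": -1, "offset": [0.02, -0.019, 0], "twist": [0, 0, 0.98]}, {"fingers": -1, "offset": [0.02, -0.019, 0], "twist": [0, 0, 0.98]}, {"fingers": -1, "offset": [0.02, -0.019, 0], "twist": [0, 0, 0.98]}, {"fingers": -1, "offset": [0.02, -0.019, 0], "twist": [0, 0, 0.98]}, {"fingers": -1, "offset": [0.02, -0.019, 0], "twist": [0, 0, 0.98]}]'

```text
clock: 7.8
tool_pos: [0.5893, 0.1687, 0.118]
tcp_rot: [-0.453, 0.892, -0.0, 0.001]
contact_force: [0.9, 0.4, 0.2]
gripper_width: -0.0002
finger_force: 0.0
```

send_rows --deltas '[{"fingers": -1, "offset": [0.02, -0.019, 0], "twist": [0, 0, 0.98]}, {"fingers": -1, "offset": [0.02, -0.019, 0], "twist": [0, 0, 0.98]}, {"fingers": -1, "offset": [0.02, -0.019, 0], "twist": [0, 0, 0.98]}, {"fingers": -1, "offset": [0.02, -0.019, 0], "twist": [0, 0, 0.98]}, {"fingers": -1, "offset": [0.02, -0.019, 0], "twist": [0, 0, 0.98]}]'

```text
clock: 8.22
tool_pos: [0.6042, 0.1544, 0.118]
tcp_rot: [-0.618, 0.786, -0.0, 0.001]
contact_force: [-0.2, -0.2, -0.3]
gripper_width: 0.0003
finger_force: 0.0
```

send_rows --deltas '[{"fingers": -1, "offset": [0.02, -0.019, 0], "twist": [0, 0, 0.98]}, {"fingers": -1, "offset": [0.02, -0.019, 0], "twist": [0, 0, 0.98]}, {"fingers": -1, "offset": [0.02, -0.019, 0], "twist": [0, 0, 0.98]}, {"fingers": -1, "offset": [0.02, -0.019, 0], "twist": [0, 0, 0.98]}, {"fingers": -1, "offset": [0.02, -0.019, 0], "twist": [0, 0, 0.98]}]'

```text
clock: 8.63
tool_pos: [0.6191, 0.1409, 0.1182]
tcp_rot: [0.759, -0.651, 0.001, -0.001]
contact_force: [-1.5, -0.4, -0.4]
gripper_width: -0.0001
finger_force: 0.0
```

send_rows --deltas '[{"fingers": -1, "offset": [0, 0, 0], "twist": [0, 0, 0]}, {"fingers": -1, "offset": [0, 0, 0], "twist": [0, 0, 0]}, {"fingers": -1, "offset": [0, 0, 0], "twist": [0, 0, 0]}, {"fingers": -1, "offset": [0, 0, 0], "twist": [0, 0, 0]}, {"fingers": -1, "offset": [0, 0, 0], "twist": [0, 0, 0]}]'

```text
clock: 9.05
tool_pos: [0.6185, 0.1407, 0.1178]
tcp_rot: [0.758, -0.653, 0.0, 0.0]
contact_force: [0.1, 0.6, 0.1]
gripper_width: 0.0001
finger_force: 0.0
```

Run:
```python
from h import *
s,f=wrist();print(s['tool_pos'],s['tcp_rot'],s['qpos']);save('w3.png',f['img']);np.save('w3.npy',f,allow_pickle=True)
f=viewer.grab_frame('top');np.save('top2.npy',f,allow_pickle=True)
c=f['img'][130:270,190:410];im=np.vstack([cv2.resize(c,(440,280),interpolation=cv2.INTER_CUBIC),cv2.resize(viewer.grab_frame('scene')['img'][130:290,190:400],(440,320))]);save('c2.png',im)
```

```text
[0.61846922 0.14069434 0.11784418] [ 7.57738578e-01 -6.52558134e-01  3.07309042e-04  1.88356026e-04] [-0.02808118  0.60601228 -0.42406541  1.655123    0.29443216  0.94421211
  2.73108927]
```

View pics/c2.png

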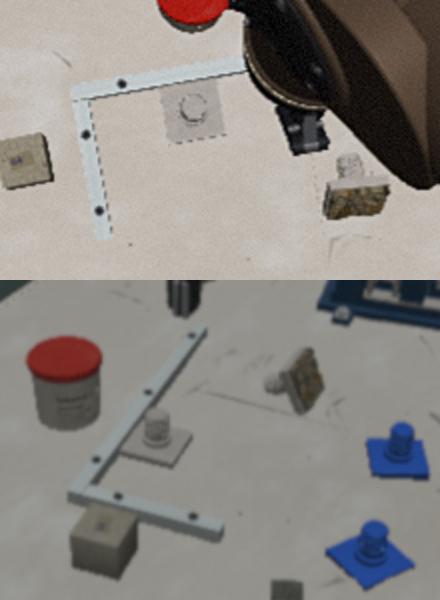

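The top half of the picture shows the plate flush on the long bar (plate about (163..227, 82..143)), and the finger at (302,130) is clear. Joint 7 is at 2.731, close to its 2.74 limit, so I'll use the other half-turn. First I'll check how high the camera sits above the tips.

Run:
```python
from h import *
f=np.load('w3.npy',allow_pickle=True).item();print(f['T_tool_cam'].round(3))
f=np.load('top2.npy',allow_pickle=True).item()
px=(np.array([[163,88],[217,79],[227,134],[171,143]])+.5)/2-.5+[190,130]
W=onplane(f,px,.01)[:,:2];C=np.array([.6175,.2915]);R=np.array([[.989,.148],[-.148,.989]])
print(((W-C)@R.T).round(4),((W-C)@R.T).mean(0))
```

```text
[[-0.001 -0.966 -0.259  0.065]
 [ 1.    -0.001 -0.     0.   ]
 [-0.    -0.259  0.966 -0.134]
 [ 0.     0.     0.     1.   ]]
[[-0.0004 -0.0639]
 [-0.0009 -0.1105]
 [-0.0487 -0.1105]
 [-0.0479 -0.0623]] [-0.02445488 -0.0867972 ]
```

send_rows --deltas '[{"fingers": -1, "offset": [0, 0, 0], "twist": [0, 0, -0.98]}, {"fingers": -1, "offset": [0, 0, 0], "twist": [0, 0, -0.98]}, {"fingers": -1, "offset": [0, 0, 0], "twist": [0, 0, -0.98]}, {"fingers": -1, "offset": [0, 0, 0], "twist": [0, 0, -0.98]}, {"fingers": -1, "offset": [0, 0, 0], "twist": [0, 0, -0.98]}]'

```text
clock: 9.62
tool_pos: [0.6186, 0.1405, 0.1179]
tcp_rot: [-0.615, 0.789, -0.0, 0.0]
contact_force: [-0.2, -0.1, -0.2]
gripper_width: 0.0002
finger_force: 0.0
```

send_rows --deltas '[{"fingers": -1, "offset": [0, 0, 0], "twist": [0, 0, -0.98]}, {"fingers": -1, "offset": [0, 0, 0], "twist": [0, 0, -0.98]}, {"fingers": -1, "offset": [0, 0, 0], "twist": [0, 0, -0.98]}, {"fingers": -1, "offset": [0, 0, 0], "twist": [0, 0, -0.98]}, {"fingers": -1, "offset": [0, 0, 0], "twist": [0, 0, -0.98]}]'

```text
clock: 10.03
tool_pos: [0.6186, 0.1406, 0.1179]
tcp_rot: [-0.449, 0.893, -0.0, 0.0]
contact_force: [0.1, -0.0, -0.7]
gripper_width: -0.0
finger_force: 0.0
```

Camera is well above the stud. The head measures (−24.5, −87) mm, flush on the long bar. I'll continue the turn.

send_rows --deltas '[{"fingers": -1, "offset": [0, 0, 0], "twist": [0, 0, -0.98]}, {"fingers": -1, "offset": [0, 0, 0], "twist": [0, 0, -0.98]}, {"fingers": -1, "offset": [0, 0, 0], "twist": [0, 0, -0.98]}, {"fingers": -1, "offset": [0, 0, 0], "twist": [0, 0, -0.98]}, {"fingers": -1, "offset": [0, 0, 0], "twist": [0, 0, -0.98]}]'

```text
clock: 10.45
tool_pos: [0.6186, 0.1406, 0.1179]
tcp_rot: [-0.267, 0.964, -0.0, 0.0]
contact_force: [0.1, 0.5, -1.0]
gripper_width: 0.0005
finger_force: 0.0
```

send_rows --deltas '[{"fingers": -1, "offset": [0, 0, 0], "twist": [0, 0, -0.98]}, {"fingers": -1, "offset": [0, 0, 0], "twist": [0, 0, -0.98]}, {"fingers": -1, "offset": [0, 0, 0], "twist": [0, 0, -0.98]}, {"fingers": -1, "offset": [0, 0, 0], "twist": [0, 0, -0.98]}, {"fingers": -1, "offset": [0, 0, 0], "twist": [0, 0, -0.98]}]'

```text
clock: 10.87
tool_pos: [0.6186, 0.1407, 0.1179]
tcp_rot: [-0.074, 0.997, 0.0, 0.0]
contact_force: [0.1, 0.2, -0.0]
gripper_width: -0.0002
finger_force: 0.0
```

send_rows --deltas '[{"fingers": -1, "offset": [0, 0, 0], "twist": [0, 0, -0.98]}, {"fingers": -1, "offset": [0, 0, 0], "twist": [0, 0, -0.98]}, {"fingers": -1, "offset": [0, 0, 0], "twist": [0, 0, -0.98]}, {"fingers": -1, "offset": [0, 0, 0], "twist": [0, 0, -0.98]}, {"fingers": -1, "offset": [0, 0, 0], "twist": [0, 0, -0.98]}]'

```text
clock: 11.28
tool_pos: [0.6187, 0.1407, 0.118]
tcp_rot: [0.121, 0.993, 0.0, 0.0]
contact_force: [-0.3, -0.0, 0.9]
gripper_width: -0.0001
finger_force: 0.0
```

send_rows --deltas '[{"fingers": -1, "offset": [0, 0, 0], "twist": [0, 0, -0.98]}, {"fingers": -1, "offset": [0, 0, 0], "twist": [0, 0, -0.98]}, {"fingers": -1, "offset": [0, 0, 0], "twist": [0, 0, -0.98]}, {"fingers": -1, "offset": [0, 0, 0], "twist": [0, 0, -0.98]}, {"fingers": -1, "offset": [0, 0, 0], "twist": [0, 0, -0.98]}]'

```text
clock: 11.7
tool_pos: [0.6186, 0.1408, 0.118]
tcp_rot: [0.312, 0.95, 0.0, 0.0]
contact_force: [-0.0, 0.3, -0.3]
gripper_width: -0.0001
finger_force: 0.0
```

send_rows --deltas '[{"fingers": -1, "offset": [0, 0, 0], "twist": [0, 0, -0.98]}, {"fingers": -1, "offset": [0, 0, 0], "twist": [0, 0, -0.98]}, {"fingers": -1, "offset": [0, 0, 0], "twist": [0, 0, -0.98]}, {"fingers": -1, "offset": [0, 0, 0], "twist": [0, 0, -0.98]}, {"fingers": -1, "offset": [0, 0, 0], "twist": [0, 0, -0.98]}]'

```text
clock: 12.12
tool_pos: [0.6186, 0.1407, 0.118]
tcp_rot: [0.491, 0.871, 0.0, 0.0]
contact_force: [0.5, -0.3, -0.7]
gripper_width: -0.0002
finger_force: 0.0
```

send_rows --deltas '[{"fingers": -1, "offset": [0, 0, 0], "twist": [0, 0, -0.98]}, {"fingers": -1, "offset": [0, 0, 0], "twist": [0, 0, -0.98]}, {"fingers": -1, "offset": [0, 0, 0], "twist": [0, 0, -0.98]}, {"fingers": -1, "offset": [0, 0, 0], "twist": [0, 0, -0.98]}, {"fingers": -1, "offset": [0, 0, 0], "twist": [0, 0, -0.98]}]'

```text
clock: 12.53
tool_pos: [0.6187, 0.1408, 0.118]
tcp_rot: [0.652, 0.759, 0.0, 0.0]
contact_force: [-0.6, -0.7, -0.4]
gripper_width: -0.0003
finger_force: 0.0
```

send_rows --deltas '[{"fingers": -1, "offset": [0, 0, 0], "twist": [0, 0, 0]}, {"fingers": -1, "offset": [0, 0, 0], "twist": [0, 0, 0]}, {"fingers": -1, "offset": [0, 0, -0.1], "twist": [0, 0, 0]}, {"fingers": -1, "offset": [0, 0, -0.15], "twist": [0, 0, 0]}, {"fingers": -1, "offset": [0, 0, -0.1], "twist": [0, 0, 0]}]'

```text
clock: 12.95
tool_pos: [0.6184, 0.1405, 0.0643]
tcp_rot: [0.649, 0.761, 0.0, -0.0]
contact_force: [0.3, 1.1, -0.4]
gripper_width: -0.0
finger_force: 0.0
```

send_rows --deltas '[{"fingers": -1, "offset": [0, 0, -0.12], "twist": [0, 0, -0.13]}, {"fingers": -1, "offset": [0, 0, -0.1], "twist": [0, 0, 0]}, {"fingers": -1, "offset": [0, 0, -0.08], "twist": [0, 0, 0]}, {"fingers": -1, "offset": [0, 0, -0.045], "twist": [0, 0, 0]}, {"fingers": -1, "offset": [0, 0, 0], "twist": [0, 0, 0]}]'

```text
clock: 13.37
tool_pos: [0.6178, 0.1401, 0.0122]
tcp_rot: [0.654, 0.757, -0.001, -0.001]
contact_force: [0.0, -0.2, -0.3]
gripper_width: -0.0002
finger_force: 0.0
```

send_rows --deltas '[{"fingers": -1, "offset": [-0.0045, 0.03, 0], "twist": [0, 0, 0]}, {"fingers": -1, "offset": [-0.0045, 0.03, 0], "twist": [0, 0, 0]}, {"fingers": -1, "offset": [-0.0045, 0.03, 0], "twist": [0, 0, 0]}, {"fingers": -1, "offset": [-0.0045, 0.03, 0], "twist": [0, 0, 0]}, {"fingers": -1, "offset": [-0.0045, 0.03, 0], "twist": [0, 0, 0]}]'

```text
clock: 13.78
tool_pos: [0.6155, 0.1638, 0.0142]
tcp_rot: [0.654, 0.757, 0.001, 0.0]
contact_force: [-0.2, -0.4, -0.5]
gripper_width: -0.0001
finger_force: 0.0
```

send_rows --deltas '[{"fingers": -1, "offset": [-0.0045, 0.03, -0.008], "twist": [0, 0, 0]}, {"fingers": -1, "offset": [-0.0045, 0.03, 0], "twist": [0, 0, 0]}, {"fingers": -1, "offset": [-0.0045, 0.03, 0], "twist": [0, 0, 0]}, {"fingers": -1, "offset": [-0.0045, 0.03, 0], "twist": [0, 0, 0]}, {"fingers": -1, "offset": [-0.0045, 0.03, 0], "twist": [0, 0, 0]}]'

```text
clock: 14.2
tool_pos: [0.6123, 0.1848, 0.0126]
tcp_rot: [0.655, 0.756, -0.0, 0.001]
contact_force: [0.8, -5.1, 4.2]
gripper_width: -0.0001
finger_force: 2.6
```

send_rows --deltas '[{"fingers": -1, "offset": [-0.0045, 0.03, 0], "twist": [0, 0, 0]}, {"fingers": -1, "offset": [-0.0045, 0.03, 0], "twist": [0, 0, 0]}, {"fingers": -1, "offset": [-0.0045, 0.03, 0], "twist": [0, 0, 0]}, {"fingers": -1, "offset": [-0.0045, 0.03, 0], "twist": [0, 0, 0]}, {"fingers": -1, "offset": [-0.0045, 0.03, 0], "twist": [0, 0, 0]}]'

```text
clock: 14.62
tool_pos: [0.6089, 0.2073, 0.0126]
tcp_rot: [0.655, 0.756, -0.0, 0.001]
contact_force: [0.3, -5.5, 3.9]
gripper_width: 0.0002
finger_force: 2.7
```

send_rows --deltas '[{"fingers": -1, "offset": [-0.003, 0.02, 0], "twist": [0, 0, 0]}, {"fingers": -1, "offset": [-0.003, 0.02, 0], "twist": [0, 0, 0]}, {"fingers": -1, "offset": [-0.003, 0.02, 0], "twist": [0, 0, 0]}, {"fingers": -1, "offset": [-0.002, 0.014, 0], "twist": [0, 0, 0]}, {"fingers": -1, "offset": [0, 0, 0], "twist": [0, 0, 0]}]'

```text
clock: 15.03
tool_pos: [0.607, 0.2193, 0.0125]
tcp_rot: [0.654, 0.756, 0.0, 0.0]
contact_force: [0.0, -2.7, 2.5]
gripper_width: -0.0001
finger_force: 1.4
```

send_rows --deltas '[{"fingers": -1, "offset": [-0.002, 0.013, 0], "twist": [0, 0, 0]}, {"fingers": -1, "offset": [-0.002, 0.013, 0], "twist": [0, 0, 0]}, {"fingers": -1, "offset": [-0.002, 0.013, 0], "twist": [0, 0, 0]}, {"fingers": -1, "offset": [-0.0015, 0.01, 0], "twist": [0, 0, 0]}, {"fingers": -1, "offset": [0, 0.006, 0], "twist": [0, 0, 0]}]'

```text
clock: 15.45
tool_pos: [0.6057, 0.2273, 0.0124]
tcp_rot: [0.654, 0.756, -0.0, -0.0]
contact_force: [-0.5, -5.6, 3.7]
gripper_width: -0.0002
finger_force: 3.1
```

send_rows --deltas '[{"fingers": -1, "offset": [-0.0006, 0.005, 0], "twist": [0, 0, 0]}, {"fingers": -1, "offset": [-0.0006, 0.005, 0], "twist": [0, 0, 0]}, {"fingers": -1, "offset": [-0.0006, 0.005, 0], "twist": [0, 0, 0]}, {"fingers": -1, "offset": [-0.0006, 0.005, 0], "twist": [0, 0, 0]}, {"fingers": -1, "offset": [0, 0, 0], "twist": [0, 0, 0]}]'

```text
clock: 15.87
tool_pos: [0.6056, 0.2275, 0.0124]
tcp_rot: [0.655, 0.756, -0.001, 0.001]
contact_force: [0.8, -10.5, 6.4]
gripper_width: 0.0002
finger_force: 5.5
```

send_rows --deltas '[{"fingers": -1, "offset": [-0.0006, 0.004, 0], "twist": [0, 0, 0]}, {"fingers": -1, "offset": [-0.0006, 0.004, 0], "twist": [0, 0, 0]}, {"fingers": -1, "offset": [-0.0006, 0.004, 0], "twist": [0, 0, 0]}, {"fingers": -1, "offset": [-0.0006, 0.004, 0], "twist": [0, 0, 0]}, {"fingers": -1, "offset": [0, 0, 0], "twist": [0, 0, 0]}]'

```text
clock: 16.28
tool_pos: [0.6056, 0.2276, 0.0124]
tcp_rot: [0.655, 0.755, -0.002, 0.002]
contact_force: [2.0, -16.1, 6.9]
gripper_width: -0.0
finger_force: 8.1
```

Contact with the short bar. I'll back off, lift clear and check.

send_rows --deltas '[{"fingers": -1, "offset": [0.009, -0.06, 0], "twist": [0, 0, 0]}, {"fingers": -1, "offset": [0.009, -0.06, 0], "twist": [0, 0, 0]}, {"fingers": -1, "offset": [0, 0, 0.2], "twist": [0, 0, 0]}, {"fingers": -1, "offset": [0, 0, 0.25], "twist": [0, 0, 0]}, {"fingers": -1, "offset": [0, 0, 0.25], "twist": [0, 0, 0]}]'

```text
clock: 16.7
tool_pos: [0.6064, 0.2151, 0.1174]
tcp_rot: [0.654, 0.757, -0.001, -0.001]
contact_force: [0.6, 0.6, 0.5]
gripper_width: -0.0004
finger_force: 0.0
```

send_rows --deltas '[{"fingers": -1, "offset": [-0.15, -0.15, 0], "twist": [0, 0, 0]}, {"fingers": -1, "offset": [-0.2, -0.15, 0], "twist": [0, 0, 0]}, {"fingers": -1, "offset": [-0.2, -0.15, 0], "twist": [0, 0, 0]}, {"fingers": -1, "offset": [-0.2, -0.15, 0], "twist": [0, 0, 0]}, {"fingers": -1, "offset": [-0.2, -0.1, 0], "twist": [0, 0, 0]}]'

```text
clock: 17.12
tool_pos: [0.4633, 0.1083, 0.1172]
tcp_rot: [0.654, 0.756, 0.0, -0.0]
contact_force: [0.0, -0.4, 0.2]
gripper_width: 0.0001
finger_force: 0.0
```

Run:
```python
from h import *
f=viewer.grab_frame('top');np.save('top3.npy',f,allow_pickle=True)
c=f['img'][165:240,220:310];print(arm.sense()['tool_pos'])
save('c3.png',cv2.resize(c,None,fx=7,fy=7,interpolation=cv2.INTER_CUBIC))
```

```text
[0.45600063 0.10518289 0.1161594 ]
```

View pics/c3.png

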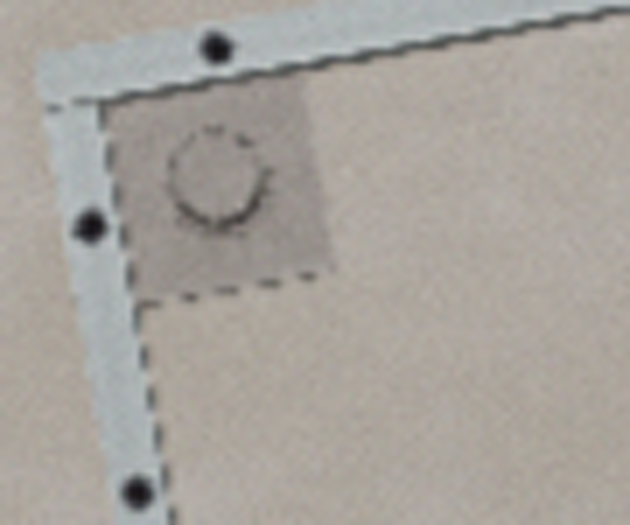

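The plate fills the corner, with its free edges at (305,85)-(333,268) and (145,300)-(333,270). It touches both bars with no gap visible. One numeric check follows.

Run:
```python
from h import *
f=np.load('top3.npy',allow_pickle=True).item()
px=lambda c:(np.array(c)+.5)/7-.5+[220,165]
C=np.array([.6175,.2915]);R=np.array([[.989,.148],[-.148,.989]])
print(((onplane(f,px([[305,85],[333,268],[145,300]]),.01)[:,:2]-C)@R.T).round(4))
print('stud',((onplane(f,px([[217,178]]),.042)[:,:2]-C)@R.T).round(4))
g=np.load('top0.npy',allow_pickle=True).item()
for n,(u,v) in dict(used=(367,223),cube=(202,210),tub=(287,121)).items():
    w=lambda q:cv2.cvtColor(q['img'][v-20:v+20,u-25:u+25],cv2.COLOR_RGB2GRAY).astype(np.float32)
    print(n,cv2.phaseCorrelate(w(g),w(f)))
print(arm.sense()['contact_force'])
```

```text
[[-0.003  -0.0494]
 [-0.0481 -0.0482]
 [-0.0478 -0.002 ]]
stud [[-0.0249 -0.025 ]]
used ((0.6254063983275344, -0.15028357575883788), 0.27596514105796816)
cube ((0.058608243558555984, -0.08508902081835501), 0.9401697945594788)
tub ((-0.10642552975328812, -0.0017140960104278236), 0.983074654340744)
[-9.2571225  -3.01923949 -1.21475315]
```

send_rows --deltas '[{"fingers": -1, "offset": [0, 0, 0.1], "twist": [0, 0, 0]}, {"fingers": -1, "offset": [0, 0, 0.1], "twist": [0, 0, 0]}, {"fingers": -1, "offset": [0, 0, 0], "twist": [0, 0, 0]}, {"fingers": -1, "offset": [0, 0, 0], "twist": [0, 0, 0]}, {"fingers": -1, "offset": [0, 0, 0], "twist": [0, 0, 0]}]'

```text
clock: 17.58
tool_pos: [0.465, 0.1102, 0.1469]
tcp_rot: [0.654, 0.757, 0.0, -0.0]
contact_force: [-0.1, -0.3, -0.6]
gripper_width: 0.0004
finger_force: 0.0
```

Run:
```python
from h import *
s=arm.sense();print(s['contact_force'],abs(s['joint_velocities']).max())
print(order.finish_job())
```

```text
[-0.14851241 -0.340569   -0.62296148] 0.010577800343844918
the job is handed in; nothing more can be done
None
```

The clean head is flush in the corner, its stud measured at about (−24.9, −25.0) mm against the −25 mm target. The cube and tub had not moved, nor as far as I could tell had the used head (weaker image match). I handed the job in at about 17.6 s, and no verdict came back.

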